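Find the hidden socket in a mould half with the locating pin

TASK

Take the orange locating pin from the rack and set its nose in the slot of the mould half's cover plate at the yellow end, so that it bears lightly on the slot's floor. Slide it gently along the slot until it drops into the hidden socket, then let it go fully home, upright with its collar flat on the cover plate, and let go of it. Never press or push hard (keep well under 30 N), and leave the black pin and everything else where it is.

Things in the scene. Friction and masses are not known exactly. Their poses are not given: they have to be found in the camera images.
- fixture: Mould half: rust-brown block 150 x 310 x 60 mm with a bright steel cover plate 6 mm thick, top 60 mm above the bench. Fixed. Origin: centre of its underside; z up; y along the slot, away from the yellow end. A straight slot, 14 mm wide and 154 mm long (y -77 to +77 mm), runs along the middle of the cover.
- slot_mid (a point): Middle of the slot's floor, 54 mm above the bench (6 mm below the cover's top). The floor is a dark steel bar on springs: it only yields downward, starting at about 2.5 N, then 1.5 N per mm more, 8 mm at most. Over the socket the pin's nose can go 32 mm below the cover's top; elsewhere at most 14 mm.
- slot_start (a point): On the slot's centre line, level with the cover's top, 7 mm inside the slot's yellow end (a yellow patch lies just outside it). The socket is somewhere 45 to 115 mm from here along the centre line, unmeasured and unseen: a 13 mm round hole in the bar, closed by a flush sprung shutter of the same dark steel that yields to the nose at 1 N or less.
- slot_end (a point): The like point 7 mm inside the other, unpainted end of the slot, 140 mm from slot_start.
- pin: Locating pin, loose, about 0.35 kg, upright in the rack. Origin: tip of the nose; z up along it. Steel nose 10 mm across, z 0 to 32 mm (tapered to 6 mm over the last 2.5 mm); steel collar 30 mm across, z 32 to 38; round orange grip 24 mm across, z 38 to 90. Fully home in the socket, its collar lies flat on the cover plate and the tip is 28 mm above the bench.
- plug: A look-alike pin with a black grip, same shape and sizes as the locating pin, in the rack's other hole. To be left alone. Origin: its tip.
- rack: Wooden pin rack fixed to the bench, 80 x 160 x 40 mm, with two holes 90 mm apart along its y axis in which the two pins stand upright, collars on its top (pin tips 8 mm above the bench). Origin: centre of its underside.
- screw: Cap screw standing on its head on the mould half's cover plate near the unpainted end, 18 mm across, 40 mm tall. Origin: centre of its underside. Leave alone.
- can: Red and orange spray can, 66 mm across, 190 mm tall. Origin: centre of its underside. Leave alone.
- dish: Round dark steel dish, 100 mm across, 35 mm tall. Origin: centre of its underside. Leave alone.
- hammer: Hammer lying on the bench. Leave alone.
- wrench: Wrench lying on the bench. Leave alone.
- parallel: Bright steel parallel bar, 30 x 120 x 40 mm, lying on the bench. Leave alone.

How it is judged:
By the outcome, as a careful person would: the job done as asked, in the order asked, and still so for the second after the job is handed in, with the robot touching nothing.
It also fails if it takes over 70 s, if anything falls off the work surface, if the arm or the gripper's body presses on something with over 40 N, if the wrist force passes 120 N, or if a joint passes its speed limit or range.

ROBOT

A 6-joint arm with a two-finger parallel gripper is mounted at the origin on the work surface. World frame = base frame: x ahead of the robot, y to its left, z up, the work surface at z = 0. Lengths are in mm, angles in degrees, forces in N, time in s.
With the tool pointing down it reaches from about 300 to 850 mm from the base axis. Payload 4.2 kg.
Tool frame: the origin (TCP) lies between the finger pads; the fingertips stand 19 mm ahead of it and the grasp point (between the pads) is the TCP; z points along the fingers, x is the direction in which the jaws open and shut, and the axes are right-handed (so a half turn about z gives the same grasp; the last joint's range is limited). The gripper opens to 91 mm and grips with 3 to 60 N. Pads are 32 mm wide; open, the fingers measure 118 mm over their backs; the gripper's body (76 mm by 178 mm) begins 60 mm behind the grasp point.
Start: joints at [74.026, 18.312, 89.639, -0, 72.044, -1.146], TCP at [147.155, 555.865, 232.976] pointing down, gripper open.
Joint ranges: [-177.97, 177.97], [-48.28, 115.42], [12.27, 149.76], [-77.06, 257.06], [2.81, 150.46], [-146.56, 146.56]. Speed limits (degrees/s): [147.25, 147.25, 180, 180, 180, 180].

INTERFACE

Orientations are given as [roll, pitch, yaw] about the fixed x, y, z axes, in that order (R = Rz(yaw) Ry(pitch) Rx(roll)).
In Python, from workcell import sensors, grab_frame, env gives the robot as it stands.
- The arm moves only by the tool servo_tool, never from a script. Its argument "motion" is one flat list of numbers, 7 for each row, row after row: the shift along the world's x, y, z in mm, then the turn, a rotation vector about the world's x, y, z in rad, then the opening in per cent of the stroke, from 0 (shut) to 100 (fully open). In form: [x, y, z, rx, ry, rz, grip, x, y, z, rx, ry, rz, grip, ...]. A call has 1 to 10 rows; each row shifts and turns the commanded pose from where the row before left it; what a row does not reach is not made up. A row lasts 1/12 s, in which the tool goes at most 41.7 mm and 7.16 degrees, less where a joint would pass 70% of its speed; a pose out of reach is approached as far as the arm can. A call with a gripper value outside its range is refused whole. The fingers move at their own pace and stop on an object; "newtons" is the grip in N (left out, the last holds). Time passes only in rows, so rows that do not move let the fingers close. It gives the time, the measured TCP pose, the force and the opening at its end, in the units of the state.
- sensors.state(): the state, without advancing time (a new reading comes with each control period).
- grab_frame(name): name is "scene" or "top" or "wrist"; returns a dict with "image" (420x560x3 uint8, red, green, blue), "depth" (420x560 float32, mm along the optical axis (not along the pixel's ray), 0 where there is no reading), "fx", "fy", "cx", "cy" (pixels), "extrinsics" (4x4, takes a point from camera to world coordinates); the wrist camera has in their place "T_tool_cam" (4x4, takes a point from camera to tool coordinates, whose origin is the TCP and whose axes are the tool frame's). Camera axes: x right, y up, looking along -z (the intrinsics and any distortion apply to the point x, -y, -z); pixel columns grow to the right and rows downward; lengths in mm; the calibration is good to about 2 mm. A picture is of the moment at which its call begins: read the wrist's pose just before it.
- env.job_done(): hands the job in, once; it reports no verdict.
The state is a dict: "time_s": time; "qpos": joint angles; "qvel": joint speeds; "effort": joint torques, N m; "ee_pos": TCP position; "ee_rot": TCP orientation; "force": force on the tool from outside, world axes, zero at the start; "torque": the same for the moment, N m; "gripper_width": finger opening in mm.
Only numpy, scipy, OpenCV 4.12 (cv2) and the standard library are available. Lean on these libraries where they do the work, as an engineer would, in place of code of your own. Each camera call takes 0.05 s, during which the arm holds its last target.

## Working session

There is one attempt and no reset: what is moved stays moved. The work goes in short steps, Python scripts to look and compute and a tool call to move; the robot and the scene stay as the last step left them, time stands still between calls to the robot, and variables do not carry over. Pictures are saved under pics/ and viewed, and the job is handed in when it is done.

Besides the shell and the picture viewer there is one more tool, called after ">>>" as name(argument=value, ...) on one line, values as JSON. servo_tool: Moves the arm, as the interface text tells. Its arguments: {"type":"object","properties":{"motion":{"type":"array"},"newtons":{"type":"number"}},"required":["motion"]}

```bash
ls; mkdir -p pics
python3 - <<'E'
from workcell import sensors, grab_frame, env
import cv2,numpy as np,pickle
s=sensors.state();print(s)
for n in ["scene","top"]:
    f=grab_frame(n);pickle.dump(f,open(f"pics/{n}.pkl","wb"))
    cv2.imwrite(f"pics/{n}0.png",f["image"][...,::-1])
    print(n,f["fx"],f["fy"],f["cx"],f["cy"],f["extrinsics"],[k for k in f])
E
```

```text
pics
{'time_s': 0.0, 'qpos': array([ 7.40260657e+01,  1.83526118e+01,  8.97065794e+01, -7.58388964e-04,
        7.20442373e+01, -1.14517534e+00]), 'qvel': array([ 0.02160561, -0.03004528, -0.01964276, -0.04118969,  0.09635585,
       -0.02072888]), 'effort': array([ 3.08652190e-03, -4.12452614e+01, -2.31975532e+01,  7.29665207e-02,
        4.57868027e-02, -1.59408901e-04]), 'ee_pos': array([147.02558493, 555.39421145, 232.10935244]), 'ee_rot': array([-1.79998654e+02,  1.03422306e-01,  7.51714767e+01]), 'force': array([ 0.12823427, -0.54877258,  1.29651226]), 'torque': array([0.00088819, 0.01079737, 0.01624437]), 'gripper_width': 91.23885311275313}
scene 426.623960906517 426.623960906517 279.6814380592578 210.74839265869701 [[ 6.33722972e-01 -4.84161248e-01  6.03310103e-01  1.47651244e+03]
 [ 7.73268860e-01  3.75091197e-01 -5.11235625e-01 -7.58491949e+02]
 [ 2.12241694e-02  7.90502675e-01  6.12090724e-01  9.51012562e+02]
 [ 0.00000000e+00  0.00000000e+00  0.00000000e+00  1.00000000e+00]] ['image', 'depth', 'fx', 'fy', 'cx', 'cy', 'extrinsics']
top 479.0320727764209 479.0320727764209 279.2155677309329 209.28833219244376 [[-9.01775079e-02  9.74137716e-01 -2.07180422e-01  3.25550390e+02]
 [-9.95911804e-01 -8.93027328e-02  1.35904943e-02  9.96650030e+00]
 [-5.26276471e-03  2.07558984e-01  9.78208348e-01  1.42764422e+03]
 [ 0.00000000e+00  0.00000000e+00  0.00000000e+00  1.00000000e+00]] ['image', 'depth', 'fx', 'fy', 'cx', 'cy', 'extrinsics']
```

View pics/scene0.png

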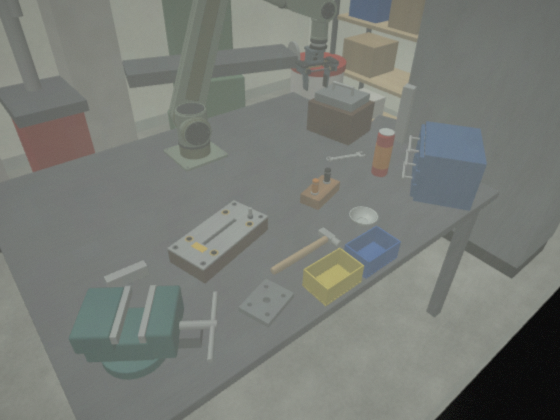

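View pics/top0.png

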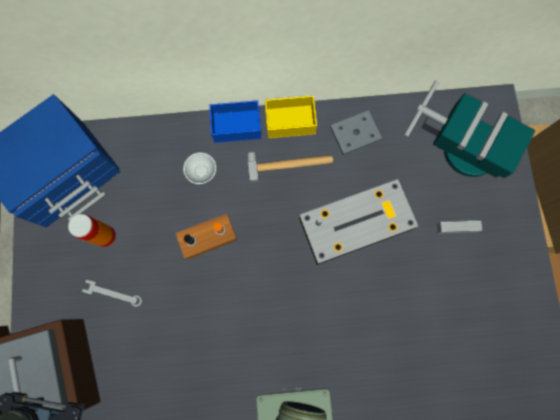

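The top view shows the orange pin at about (219,228), the black pin at (190,240), and the slot from about (335,230) to (385,212). The yellow patch is at (389,209), and the screw is near (318,222).

```bash
cat > h.py <<'E'
import numpy as np,cv2,pickle
from scipy.spatial.transform import Rotation as Ro
def ray(f,u,v,T=None):
    T=f["extrinsics"] if T is None else T
    d=np.array([(u-f["cx"])/f["fx"],-(v-f["cy"])/f["fy"],-1.0])
    return T[:3,3],T[:3,:3]@d
def onz(f,u,v,z,T=None):
    o,d=ray(f,u,v,T);return o+d*(z-o[2])/d[2]
def dep(f,u,v,T=None):
    o,d=ray(f,u,v,T);return o+d*f["depth"][int(v),int(u)]
def proj(f,p,T=None):
    T=f["extrinsics"] if T is None else T
    c=T[:3,:3].T@(np.asarray(p,float)-T[:3,3])
    return f["cx"]+f["fx"]*c[0]/-c[2], f["cy"]-f["fy"]*c[1]/-c[2]
def toolT(s,f):
    T=np.eye(4);T[:3,:3]=Ro.from_euler('xyz',s["ee_rot"],degrees=True).as_matrix();T[:3,3]=s["ee_pos"]
    return T@f["T_tool_cam"]
E
python3 - <<'E'
from h import *
f=pickle.load(open("pics/top.pkl","rb"))
im=f["image"];hsv=cv2.cvtColor(im,cv2.COLOR_RGB2HSV)
cv2.imwrite("pics/tz.png",cv2.resize(im[170:275,160:430,::-1],None,fx=2.96,fy=2.96,interpolation=cv2.INTER_CUBIC))
m=cv2.inRange(hsv,(5,180,150),(16,255,255));m[:, :150]=0;m[:200]=0;m[250:]=0;m[:,260:]=0
u,v=np.argwhere(m)[:,::-1].mean(0);print("orange",m.sum()/255,u,v,onz(f,u,v,122),dep(f,u,v))
m=cv2.inRange(hsv,(20,150,150),(35,255,255));m[:180]=0;m[:,:300]=0
n,l,st,c=cv2.connectedComponentsWithStats(m)
for i in range(1,n): print("yel",st[i],c[i],onz(f,*c[i],60),dep(f,*c[i]))
for p in [(335,230),(385,212),(190,240),(318,222)]: print(p,onz(f,*p,60),dep(f,*p))
E
```

```text
orange 620.0 209.0241935483871 234.31129032258065 [549.49275275 190.96488204 122.        ] [563.25654915 202.08928406  41.75336412]
yel [375 191   8   7  17] [378.35294118 194.17647059] [ 633.80457077 -302.88022575   60.        ] [ 633.32254248 -302.39101593   62.13863508]
yel [382 201  13  17 126] [388.28571429 209.01587302] [ 586.99105911 -325.76741751   60.        ] [ 586.92029447 -325.67654377   60.37018285]
yel [321 210   5   5   7] [322.42857143 211.42857143] [ 597.36372058 -133.87713243   60.        ] [ 598.20900135 -134.32445507   55.74692174]
yel [327 211   2   4   4] [327.75 212.5 ] [ 592.78071385 -148.95905629   60.        ] [ 592.99372642 -149.0857378    58.90983405]
yel [323 216   5   2   5] [325.  216.4] [ 582.00238442 -139.71342074   60.        ] [ 582.56909343 -140.04418424   56.97777239]
yel [392 223   5   5   7] [394.42857143 224.57142857] [ 539.7095879  -337.14022724   60.        ] [ 539.9218545  -337.48426648   58.6444421 ]
yel [389 224   7   7  11] [391. 228.] [ 530.63370293 -325.87456928   60.        ] [ 530.46342481 -325.59572462   61.13553798]
yel [334 243   8   8  20] [337.85 246.7 ] [ 490.5698183  -166.67196494   60.        ] [ 490.38368713 -166.47272826   61.54261365]
(335, 230) [ 539.54623355 -164.07829501   60.        ] [ 541.05786313 -165.30771729   50.33919811]
(385, 212) [ 579.05460049 -315.03335926   60.        ] [ 578.20652652 -313.94610347   64.57532226]
(190, 240) [548.56492662 255.20146562  60.        ] [542.29749976 248.30957314  98.43520816]
(318, 222) [ 567.39582733 -117.68117566   60.        ] [ 559.98115309 -113.76765988  101.93023652]
```

View pics/tz.png

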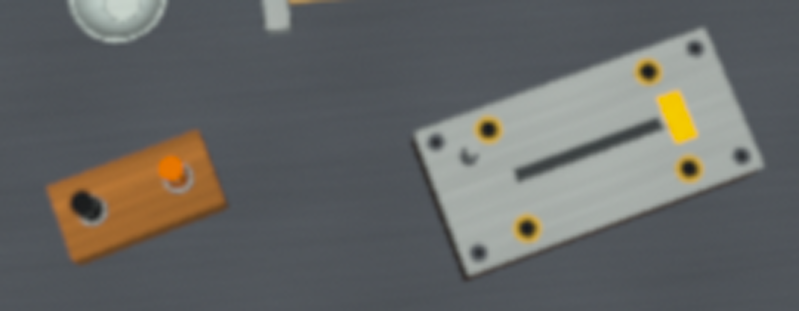

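Run:
```python
from h import *
f=pickle.load(open("pics/top.pkl","rb"))
Z=lambda x,y:(160+(x+.5)/2.96-.5,170+(y+.5)/2.96-.5)
for n,p,z in [("orangetop",(170,168),98),("blacktop",(83,205),98),("slotfar",(517,176),60),("slotyel",(661,124),60),("screwtop",(465,152),100)]:
    print(n,onz(f,*Z(*p),z),dep(f,*Z(*p)))
# rack & fixture corners
for n,ps,z in [("rack",[(47,186),(197,131),(226,206),(74,262)],40),("cover",[(414,133),(704,28),(763,165),(467,277)],60)]:
    q=np.array([onz(f,*Z(*p),z) for p in ps]);print(n,q.mean(0),q.round(1).tolist(), np.degrees(np.arctan2(*(q[0]-q[1])[[1,0]])),np.degrees(np.arctan2(*(q[3]-q[2])[[1,0]])))
print(onz(f,80,226,190))
g=pickle.load(open("pics/scene.pkl","rb"));hsv=cv2.cvtColor(g["image"],cv2.COLOR_RGB2HSV)
cv2.imwrite("pics/sz.png",cv2.resize(g["image"][155:285,160:345,::-1],None,fx=4,fy=4,interpolation=cv2.INTER_CUBIC))
```

```text
orangetop [573.9748491  170.26106509  98.        ] [574.62568394 170.68101282  94.51653148]
blacktop [545.98909775 254.63229975  98.        ] [545.48907094 254.077318   101.01606634]
slotfar [ 542.25913335 -162.44500441   60.        ] [ 543.5570369  -163.47760466   51.80895858]
slotyel [ 580.88608652 -309.35846273   60.        ] [ 583.04380284 -312.05692085   48.44271168]
screwtop [ 563.43011957 -110.78003743  100.        ] [ 568.83230401 -113.52215871   69.8495581 ]
rack [559.86188184 212.35359626  40.        ] [[577.9, 299.9, 40.0], [619.8, 148.0, 40.0], [541.7, 124.5, 40.0], [500.1, 277.0, 40.0]] 105.43283069650408 105.29825082222975
cover [ 562.00510336 -234.52184524   60.        ] [[594.1, -66.5, 60.0], [674.0, -365.2, 60.0], [531.2, -403.0, 60.0], [448.7, -103.3, 60.0]] 104.98364059418708 105.38539045440808
[590.75965741 518.10418887 190.        ]
```

View pics/sz.png

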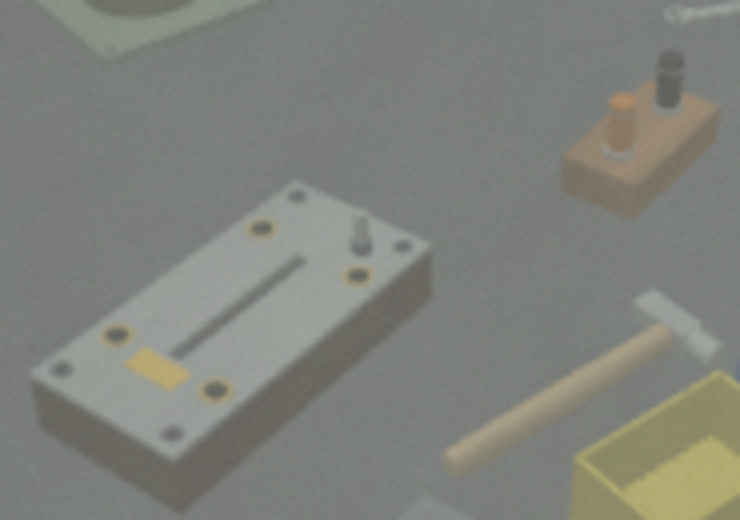

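The scene view agrees with the top view. The orange pin is at about (572.5,169.5) and the slot direction is about 105.2° with its centre near (562,-235). I'll approach with the jaws across the slot direction, at yaw 15°.

>>> servo_tool(motion=[28.3, -25.7, 1, 0, 0, -0.07, 100, 28.3, -25.7, 1, 0, 0, -0.07, 100, 28.3, -25.7, 1, 0, 0, -0.07, 100, 28.3, -25.7, 1, 0, 0, -0.07, 100, 28.3, -25.7, 1, 0, 0, -0.07, 100, 28.3, -25.7, 1, 0, 0, -0.07, 100, 28.3, -25.7, 1, 0, 0, -0.07, 100, 28.3, -25.7, 1, 0, 0, -0.07, 100, 28.3, -25.7, 1, 0, 0, -0.07, 100, 28.3, -25.7, 1, 0, 0, -0.07, 100])

```text
time_s: 0.93
ee_pos: [431.0, 297.2, 242.8]
ee_rot: [-180.0, 0.0, 34.9]
force: [-0.1, -0.1, 0.1]
gripper_width: 91.2
```

>>> servo_tool(motion=[28.3, -25.7, 1, 0, 0, -0.07, 100, 28.3, -25.7, 1, 0, 0, -0.07, 100, 28.3, -25.7, 1, 0, 0, -0.07, 100, 28.3, -25.7, 1, 0, 0, -0.07, 100, 28.3, -25.7, 1, 0, 0, -0.07, 100, 0, 0, 0, 0, 0, 0, 100, 0, 0, 0, 0, 0, 0, 100, 0, 0, 0, 0, 0, 0, 100])

```text
time_s: 1.6
ee_pos: [571.0, 170.4, 247.3]
ee_rot: [-180.0, 0.1, 15.0]
force: [-0.6, -0.4, -0.5]
gripper_width: 91.2
```

Run:
```python
from h import *
from workcell import sensors, grab_frame
s=sensors.state();f=grab_frame("wrist");f["s"]=s;pickle.dump(f,open("pics/w1.pkl","wb"))
cv2.imwrite("pics/w1.png",f["image"][...,::-1]);print(s["time_s"],s["ee_pos"],s["ee_rot"],s["force"]);print(f["T_tool_cam"],f["fx"])
T=toolT(s,f);print(proj(f,(572.5,169.5,98),T))
```

```text
1.6 [571.00467846 170.41988013 247.32413004] [-1.79966260e+02  1.00507463e-01  1.50119652e+01] [-0.59708216 -0.43393669 -0.5119006 ]
[[ 9.99998877e-01  1.24994464e-03 -8.26225922e-04 -2.19410702e+00]
 [ 1.00627023e-03 -9.68821436e-01 -2.47757972e-01 -6.93205276e+01]
 [-1.11014913e-03  2.47756863e-01 -9.68821606e-01 -1.52073608e+02]
 [ 0.00000000e+00  0.00000000e+00  0.00000000e+00  1.00000000e+00]] 299.1593107641318
(np.float64(281.7682089272305), np.float64(202.64597437569833))
```

View pics/w1.png

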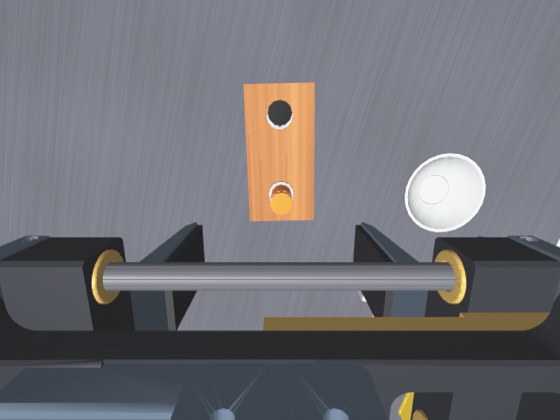

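The wrist view shows the orange top at about (281,203), within 1 px of the prediction for (572.5,169.5). I'll descend to TCP z of about 74.

>>> servo_tool(motion=[0.4, -0.3, -25, 0, 0, 0, 100, 0.4, -0.3, -25, 0, 0, 0, 100, 0.4, -0.3, -25, 0, 0, 0, 100, 0.2, -0.1, -25, 0, 0, 0, 100, 0, 0, -25, 0, 0, 0, 100, 0, 0, -20, 0, 0, 0, 100, 0, 0, -14, 0, 0, 0, 100, 0, 0, -9, 0, 0, 0, 100, 0, 0, -5, 0, 0, 0, 100, 0, 0, 0, 0, 0, 0, 100])

```text
time_s: 2.48
ee_pos: [572.2, 170.0, 74.4]
ee_rot: [-180.0, 0.1, 15.1]
force: [0.5, -0.1, 0.1]
gripper_width: 91.2
```

>>> servo_tool(motion=[0, 0, 0, 0, 0, 0, 50, 0, 0, 0, 0, 0, 0, 20, 0, 0, 0, 0, 0, 0, 10, 0, 0, 0, 0, 0, 0, 5, 0, 0, 0, 0, 0, 0, 0, 0, 0, 0, 0, 0, 0, 0, 0, 0, 0, 0, 0, 0, 0, 0, 0, 0, 0, 0, 0, 0], newtons=30)

```text
time_s: 3.15
ee_pos: [573.1, 169.3, 75.0]
ee_rot: [180.0, -0.0, 15.0]
force: [-0.3, 0.0, 0.3]
gripper_width: 40.6
```

>>> servo_tool(motion=[0, 0, 0, 0, 0, 0, 0, 0, 0, 0, 0, 0, 0, 0, 0, 0, 0, 0, 0, 0, 0, 0, 0, 0, 0, 0, 0, 0, 0, 0, 0, 0, 0, 0, 0, 0, 0, 0, 0, 0, 0, 0])

```text
time_s: 3.65
ee_pos: [573.5, 169.5, 75.0]
ee_rot: [180.0, -0.1, 15.0]
force: [3.3, 0.8, 0.1]
gripper_width: 23.5
```

>>> servo_tool(motion=[0, 0, 3, 0, 0, 0, 0, 0, 0, 5, 0, 0, 0, 0, 0, 0, 10, 0, 0, 0, 0, 0, 0, 15, 0, 0, 0, 0, 0, 0, 15, 0, 0, 0, 0, 0, 0, 15, 0, 0, 0, 0, 0, 0, 15, 0, 0, 0, 0, 0, 0, 15, 0, 0, 0, 0, 0, 0, 7, 0, 0, 0, 0, 0, 0, 0, 0, 0, 0, 0])

```text
time_s: 4.48
ee_pos: [573.5, 169.5, 177.3]
ee_rot: [-180.0, -0.2, 15.0]
force: [0.8, 0.1, -3.1]
gripper_width: 23.3
```

>>> servo_tool(motion=[0, 0, 0, 0, 0, 0, 0, 0, 0, 0, 0, 0, 0, 0, 0, 0, 0, 0, 0, 0, 0])

```text
time_s: 4.73
ee_pos: [572.2, 169.1, 173.8]
ee_rot: [180.0, 0.2, 15.0]
force: [0.1, -0.0, -3.1]
gripper_width: 23.7
```

Run:
```python
from h import *
from workcell import sensors, grab_frame
s=sensors.state();f=grab_frame("wrist");f["s"]=s;pickle.dump(f,open("pics/w2.pkl","wb"))
cv2.imwrite("pics/w2.png",f["image"][...,::-1]);print(s["time_s"],s["ee_pos"],s["ee_rot"],s["force"],s["torque"],s["gripper_width"])
for _ in range(3): s=sensors.state();print(s["force"])
g=grab_frame("scene");cv2.imwrite("pics/s2.png",g["image"][...,::-1])
T=g["extrinsics"];print([proj(g,s["ee_pos"]+np.array([0,0,d])) for d in (24,-28,-66)])
```

```text
4.7333 [572.21701178 169.13299985 173.78026367] [1.79998338e+02 1.54350145e-01 1.50123245e+01] [ 0.10052447 -0.00570654 -3.12197362] [-0.05841249  0.0560385  -0.02135184] 23.722828193289224
[-0.18395344 -0.57066192 -3.79097959]
[-0.18395344 -0.57066192 -3.79097959]
[-0.18395344 -0.57066192 -3.79097959]
[(np.float64(316.667579901823), np.float64(155.9106994797316)), (np.float64(315.57799740571784), np.float64(168.65873723895237)), (np.float64(314.81032391006136), np.float64(177.64046257353118))]
```

View pics/w2.png

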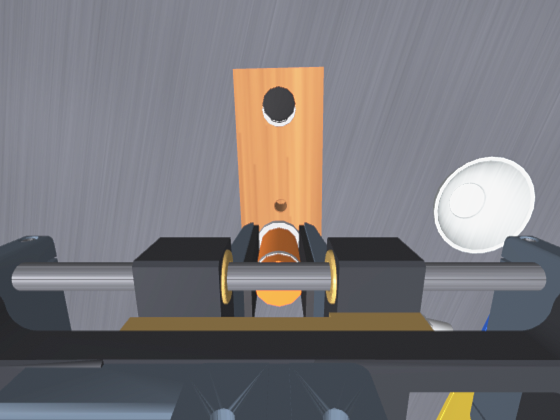

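View pics/s2.png

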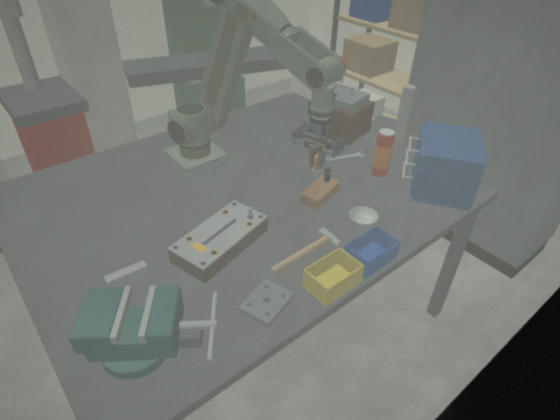

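The pin is held and centred between the pads, upright, and its weight reads about 3.4 N. The black pin is still in the rack. I'll raise it and carry it over the slot's yellow end.

>>> servo_tool(motion=[0, -5, 20, 0, 0, 0, 0, 0.6, -15, 20, 0, 0, 0, 0, 0.6, -25, 10, 0, 0, 0, 0, 0.6, -34, 0, 0, 0, 0, 0, 0.6, -34, 0, 0, 0, 0, 0, 0.6, -34, 0, 0, 0, 0, 0, 0.6, -34, 0, 0, 0, 0, 0, 0.6, -34, 0, 0, 0, 0, 0, 0.6, -34, 0, 0, 0, 0, 0, 0.6, -34, 0, 0, 0, 0, 0])

```text
time_s: 5.67
ee_pos: [578.0, -115.2, 224.5]
ee_rot: [-180.0, 0.0, 15.0]
force: [0.0, -0.1, -3.4]
gripper_width: 23.5
```

>>> servo_tool(motion=[0.6, -34, 0, 0, 0, 0, 0, 0.6, -34, 0, 0, 0, 0, 0, 0.6, -34, 0, 0, 0, 0, 0, 0.6, -34, 0, 0, 0, 0, 0, 0.2, -28, 0, 0, 0, 0, 0, 0, -18, 0, 0, 0, 0, 0, 0, -7, 0, 0, 0, 0, 0, 0, 0, 0, 0, 0, 0, 0, 0, 0, 0, 0, 0, 0, 0, 0, 0, 0, 0, 0, 0, 0])

```text
time_s: 6.5
ee_pos: [581.2, -300.8, 224.9]
ee_rot: [-179.9, -0.0, 15.1]
force: [0.3, 0.2, -3.6]
gripper_width: 23.4
```

Run:
```python
from h import *
from workcell import sensors, grab_frame
s=sensors.state();f=grab_frame("wrist");f["s"]=s;pickle.dump(f,open("pics/w3.pkl","wb"))
cv2.imwrite("pics/w3.png",f["image"][...,::-1]);print(s["time_s"],s["ee_pos"],s["ee_rot"],s["force"])
T=toolT(s,f)
print([np.round(proj(f,p,T),1) for p in [(580.1,-302.7,60),(543.4,-167.6,60),(562,-112,100)]])
```

```text
6.5 [ 581.16901215 -300.80456954  224.92338254] [-1.79922139e+02 -1.80352097e-03  1.50937739e+01] [ 0.33616096  0.20012555 -3.61232255]
[array([278.8, 199.7]), array([278.5,  58.8]), array([319. , -19.8])]
```

View pics/w3.png

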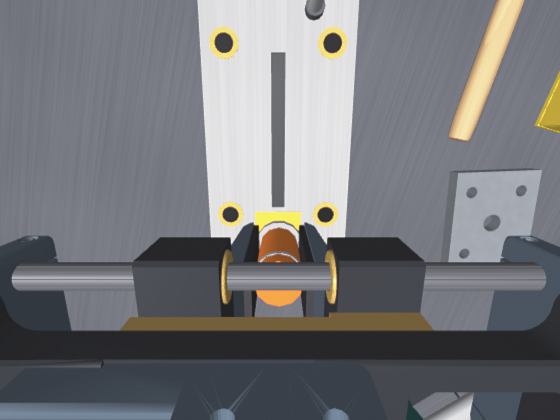

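The slot is clear, with its ends near (278,52) and (278,207) and the yellow patch just below. I'll fit its edges next.

Run:
```python
from h import *
f=pickle.load(open("pics/w3.pkl","rb"));s=f["s"];T=toolT(s,f)
g=cv2.cvtColor(f["image"],cv2.COLOR_RGB2GRAY)
m=((g<150)*255).astype(np.uint8);m[:45]=0;m[212:]=0;m[:,:262]=0;m[:,295:]=0
n,l,st,c=cv2.connectedComponentsWithStats(m);i=1+np.argmax(st[1:,4]);print(st[i])
pts=[]
def edge(row,a,b): # subpixel half-level crossing
    r=g[row].astype(float);d=r[278]; 
    lo=(r[265:270].mean()+d)/2; 
    x=278
    while r[x]<lo: x-=1
    L=x+(r[x]-lo)/(r[x]-r[x+1])
    hi=(r[289:293].mean()+d)/2;x=278
    while r[x]<hi: x+=1
    R=x-(r[x]-hi)/(r[x]-r[x-1]); return L,R
P=[];W=[]
for row in range(62,200,6):
    L,R=edge(row,0,0);a=onz(f,L,row,60,T);b=onz(f,R,row,60,T);P.append((a+b)/2);W.append(np.linalg.norm(a-b))
P=np.array(P);print("width",np.mean(W))
vx,vy,x0,y0=cv2.fitLine(P[:,:2].astype(np.float32),cv2.DIST_L2,0,.01,.01).ravel()
if vy<0: vx,vy=-vx,-vy
d=np.array([vx,vy]);p0=np.array([x0,y0]);print("dir",np.degrees(np.arctan2(vy,vx)),p0)
ends=[]
col=g[:,276:281].mean(1)
for r in (50,51,52,53,54,204,205,206,207,208,209,210): print(r,round(col[r]),end='; ')
lo=(col[48]+col[60])/2;x=60
while col[x]<lo:x-=1
top=x+(col[x]-lo)/(col[x]-col[x+1])
for z in(60,54):
  print("far",top,onz(f,278,top,z,T))
lo=(col[195]+col[209])/2;x=195
while col[x]<lo:x+=1
bot=x-(col[x]-lo)/(col[x]-col[x-1]);print("near",bot,onz(f,278,bot,60,T))
for e in (onz(f,278,top,60,T),onz(f,278,bot,60,T)): print("along",(e[:2]-p0)@d)
nE=onz(f,278,bot,60,T)[:2]; nE=p0+d*((nE-p0)@d)
st=nE+7*d;print("start",st,"perp off of tcp",(s["ee_pos"][:2]-st)@np.array([-d[1],d[0]]),"along",(s["ee_pos"][:2]-st)@d)
# pin centre from collar/grip: 
hsv=cv2.cvtColor(f["image"],cv2.COLOR_RGB2HSV)
for row in (232,238,244,250):
    r=np.where((hsv[row,250:310,1]>150)&(hsv[row,250:310,0]<20))[0]+250;print(row,r.min(),r.max())
for dz in (-29,-10,0): print(proj(f,s["ee_pos"]+[0,0,dz],T))
```

```text
[ 271   53   14  154 2021]
width 13.765375613995943
dir 104.97494 [ 559.7299  -231.60327]
50 226; 51 227; 52 155; 53 103; 54 106; 204 99; 205 97; 206 114; 207 196; 208 227; 209 228; 210 226; far 51.833333333333336 [ 541.358657   -161.75043576   60.        ]
far 51.833333333333336 [ 540.98609578 -160.37115262   54.        ]
near 206.61043689320388 [ 581.21447281 -310.35644328   60.        ]
along 72.22762847960236
along -81.6301630416514
start [ 579.01408832 -303.69891502] perp off of tcp -2.8296289185745396 along 2.2392257803720286
232 268 289
238 263 294
244 261 296
250 260 297
(np.float64(281.685023836883), np.float64(243.32280292091744))
(np.float64(282.06067290059826), np.float64(255.03040377358036))
(np.float64(282.2921597891102), np.float64(262.24499940312455))
```

Three estimates give the pin 1 to 1.4 mm off the slot line, towards tool +x. I'll correct that while lowering the tip to about 5 mm above the cover, then look again.

>>> servo_tool(motion=[-0.3, -0.4, -20, 0, 0, 0, 0, -0.3, -0.4, -20, 0, 0, 0, 0, -0.3, -0.4, -20, 0, 0, 0, 0, 0, 0, -15, 0, 0, 0, 0, 0, 0, -10, 0, 0, 0, 0, 0, 0, -5, 0, 0, 0, 0, 0, 0, -3, 0, 0, 0, 0, 0, 0, 0, 0, 0, 0, 0, 0, 0, 0, 0, 0, 0, 0, 0, 0, 0, 0, 0, 0, 0])

```text
time_s: 7.38
ee_pos: [580.8, -304.1, 133.1]
ee_rot: [179.9, -0.1, 15.0]
force: [-0.2, -0.0, -2.5]
gripper_width: 23.2
```

Run:
```python
from h import *
from workcell import sensors, grab_frame
s=sensors.state();f=grab_frame("wrist");f["s"]=s;pickle.dump(f,open("pics/w4.pkl","wb"))
cv2.imwrite("pics/w4.png",cv2.resize(f["image"][130:320,180:380,::-1],None,fx=3,fy=3,interpolation=cv2.INTER_CUBIC));print(s["time_s"],s["ee_pos"],s["ee_rot"],s["force"])
g=grab_frame("scene");pickle.dump(g,open("pics/s4.pkl","wb"));cv2.imwrite("pics/s4.png",cv2.resize(g["image"][190:280,150:290,::-1],None,fx=5,fy=5,interpolation=cv2.INTER_CUBIC))
```

```text
7.3833 [ 580.78973481 -304.05941451  133.13577508] [ 1.79915481e+02 -9.76978367e-02  1.50148536e+01] [-0.21589284 -0.01563186 -2.47638306]
```

View pics/w4.png

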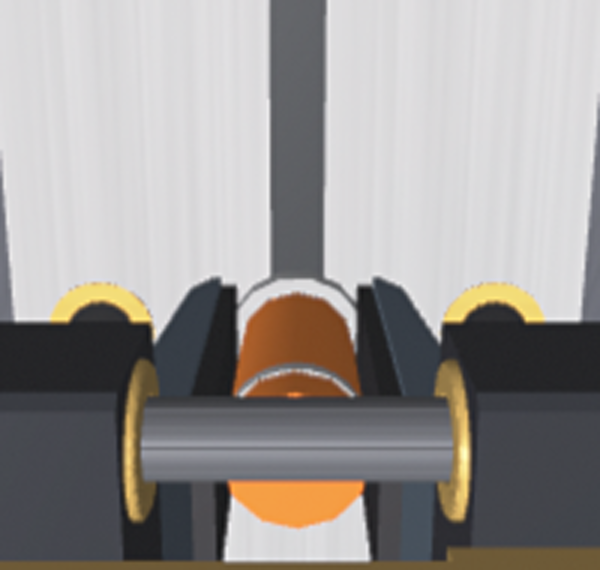

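View pics/s4.png

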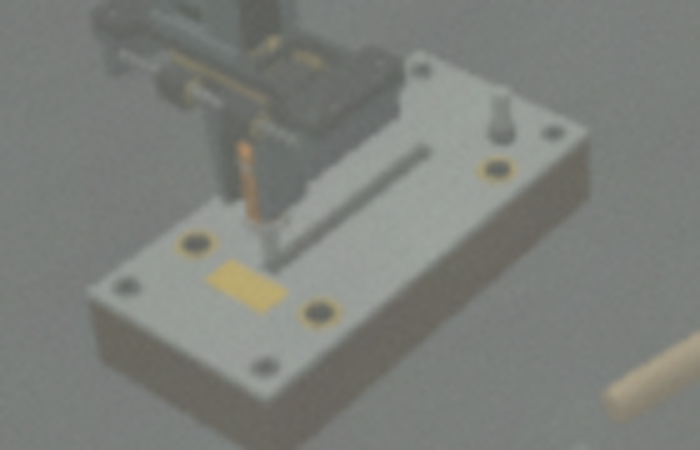

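The wrist view shows the collar centre and the slot centre on the same column, at zoom x of about 297. In the scene view the pin looks slightly slanted, so I'll check that against the projected vertical.

Run:
```python
from h import *
g=pickle.load(open("pics/s4.pkl","rb"));e=np.array([580.8,-304.1,133.1])
for d in (24,-29,-67): print(d,(np.array(proj(g,e+[0,0,d]))-[150,190])*5)
f=pickle.load(open("pics/w4.pkl","rb"));s=f["s"];T=toolT(s,f)
for d in (24,-29): print(d,(np.array(proj(f,s["ee_pos"]+[0,0,d],T))-[180,130])*3)
```

```text
24 [253.32565827 143.53937369]
-29 [261.39429072 211.76088211]
-67 [266.93418379 258.60151647]
24 [309.18436366 461.15696421]
-29 [304.8289994  339.58650575]
```

Run:
```python
from h import *
f=pickle.load(open("pics/w4.pkl","rb"));s=f["s"];T=toolT(s,f);a=np.radians(105);d=np.array([np.cos(a),np.sin(a),0]);x=np.array([np.sin(a),-np.cos(a),0])
P=lambda p:np.round((np.array(proj(f,s["ee_pos"]+p,T))-[180,130])*3)
for n,p in [("collar far top",15*d+[0,0,-29]),("collar far bottom",15*d+[0,0,-35]),("grip far bottom",12*d+[0,0,-29]),("grip top near",-12*d+[0,0,23]),("grip top far",12*d+[0,0,23]),("pad top edge",[0,0,19])]: print(n,P(p))
for t in (0,2,4,6): # tilt: nose forward (toward +d) by t deg about TCP
    c,q=np.cos(np.radians(t)),np.sin(np.radians(t))
    R=lambda al,z: d*(al*c-z*q)+np.array([0,0,z*c+al*q])
    print(t,P(R(15,-29)),P(R(12,-29)),P(R(-12,23)),P(R(12,23)))
cv2.imwrite("pics/w4b.png",cv2.resize(f["image"][215:310,240:320,::-1],None,fx=6,fy=6,interpolation=cv2.INTER_CUBIC))
```

```text
collar far top [305. 273.]
collar far bottom [305. 265.]
grip far bottom [305. 286.]
grip top near [309. 525.]
grip top far [309. 388.]
pad top edge [309. 446.]
0 [305. 273.] [305. 286.] [309. 525.] [309. 388.]
2 [305. 269.] [305. 282.] [309. 528.] [309. 394.]
4 [305. 265.] [305. 278.] [309. 531.] [309. 400.]
6 [305. 261.] [305. 275.] [309. 533.] [309. 406.]
```

View pics/w4b.png

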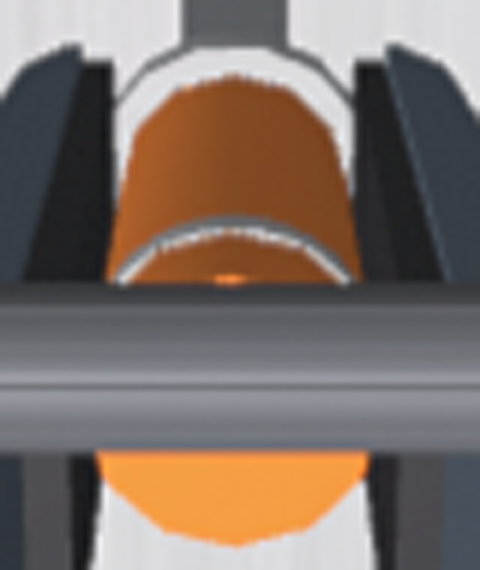

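The pin is upright to within about 1°. I'll lower it slowly until it bears on the slot floor.

>>> servo_tool(motion=[0, 0, -2, 0, 0, 0, 0, 0, 0, -2, 0, 0, 0, 0, 0, 0, -2, 0, 0, 0, 0, 0, 0, 0, 0, 0, 0, 0, 0, 0, 0, 0, 0, 0, 0])

```text
time_s: 7.9
ee_pos: [580.0, -303.8, 125.6]
ee_rot: [-180.0, 0.0, 15.0]
force: [0.1, -0.4, -3.7]
gripper_width: 23.7
```

>>> servo_tool(motion=[0, 0, -1, 0, 0, 0, 0, 0, 0, -1, 0, 0, 0, 0, 0, 0, 0, 0, 0, 0, 0, 0, 0, 0, 0, 0, 0, 0])

```text
time_s: 8.23
ee_pos: [580.1, -303.8, 123.9]
ee_rot: [-180.0, 0.0, 15.0]
force: [0.4, 0.2, -3.7]
gripper_width: 23.2
```

>>> servo_tool(motion=[0, 0, -1, 0, 0, 0, 0, 0, 0, 0, 0, 0, 0, 0, 0, 0, 0, 0, 0, 0, 0])

```text
time_s: 8.48
ee_pos: [580.1, -303.8, 122.9]
ee_rot: [-180.0, -0.0, 15.0]
force: [-0.3, 0.4, -3.1]
gripper_width: 23.5
```

>>> servo_tool(motion=[0, 0, -1, 0, 0, 0, 0, 0, 0, 0, 0, 0, 0, 0, 0, 0, 0, 0, 0, 0, 0])

```text
time_s: 8.73
ee_pos: [580.1, -303.8, 121.9]
ee_rot: [-180.0, 0.0, 15.0]
force: [-0.0, -0.6, -4.1]
gripper_width: 23.6
```

>>> servo_tool(motion=[0, 0, -1, 0, 0, 0, 0, 0, 0, 0, 0, 0, 0, 0, 0, 0, 0, 0, 0, 0, 0])

```text
time_s: 8.98
ee_pos: [580.2, -303.9, 121.0]
ee_rot: [180.0, -0.0, 15.0]
force: [-0.0, 0.4, -3.1]
gripper_width: 23.5
```

>>> servo_tool(motion=[0, 0, -0.5, 0, 0, 0, 0, 0, 0, 0, 0, 0, 0, 0, 0, 0, 0, 0, 0, 0, 0])

```text
time_s: 9.23
ee_pos: [580.2, -303.9, 120.8]
ee_rot: [180.0, -0.0, 15.0]
force: [0.4, 0.6, -1.2]
gripper_width: 23.2
```

>>> servo_tool(motion=[0, 0, -0.5, 0, 0, 0, 0, 0, 0, 0, 0, 0, 0, 0, 0, 0, 0, 0, 0, 0, 0])

```text
time_s: 9.48
ee_pos: [580.2, -303.9, 120.2]
ee_rot: [180.0, -0.0, 15.0]
force: [-0.4, 0.2, -0.3]
gripper_width: 23.4
```

>>> servo_tool(motion=[0, 0, -0.5, 0, 0, 0, 0, 0, 0, 0, 0, 0, 0, 0, 0, 0, 0, 0, 0, 0, 0])

```text
time_s: 9.73
ee_pos: [580.2, -303.9, 119.7]
ee_rot: [180.0, -0.0, 15.0]
force: [-0.6, 0.2, 0.0]
gripper_width: 23.7
```

>>> servo_tool(motion=[0, 0, 0, 0, 0, 0, 0])

```text
time_s: 9.82
ee_pos: [580.3, -303.9, 119.7]
ee_rot: [180.0, -0.0, 15.0]
force: [-0.7, -0.1, 1.1]
gripper_width: 23.6
```

The pin is bearing with about 4 N on the floor. I'll slide along (-0.259, 0.966).

>>> servo_tool(motion=[-0.52, 1.93, 0, 0, 0, 0, 0, -0.78, 2.9, 0, 0, 0, 0, 0, -0.78, 2.9, 0, 0, 0, 0, 0, -0.78, 2.9, 0, 0, 0, 0, 0])

```text
time_s: 10.15
ee_pos: [577.7, -293.4, 119.8]
ee_rot: [179.9, -0.1, 15.0]
force: [0.4, -2.9, 0.1]
gripper_width: 23.7
```

>>> servo_tool(motion=[-0.78, 2.9, 0, 0, 0, 0, 0, -0.78, 2.9, 0, 0, 0, 0, 0, -0.78, 2.9, 0, 0, 0, 0, 0, -0.78, 2.9, 0, 0, 0, 0, 0])

```text
time_s: 10.48
ee_pos: [574.2, -281.4, 119.6]
ee_rot: [180.0, -0.0, 15.0]
force: [0.9, -3.9, 1.2]
gripper_width: 23.6
```

>>> servo_tool(motion=[-0.78, 2.9, 0, 0, 0, 0, 0, -0.78, 2.9, 0, 0, 0, 0, 0, -0.78, 2.9, 0, 0, 0, 0, 0, -0.78, 2.9, 0, 0, 0, 0, 0])

```text
time_s: 10.82
ee_pos: [571.0, -269.7, 119.5]
ee_rot: [180.0, -0.0, 15.0]
force: [0.2, -3.3, 1.0]
gripper_width: 23.9
```

>>> servo_tool(motion=[-0.52, 1.93, 0, 0, 0, 0, 0, -0.26, 0.97, 0, 0, 0, 0, 0, 0, 0, 0, 0, 0, 0, 0], newtons=45)

```text
time_s: 11.07
ee_pos: [570.2, -266.7, 119.5]
ee_rot: [-180.0, 0.0, 15.0]
force: [1.0, -2.9, 1.1]
gripper_width: 23.0
```

Run:
```python
from h import *
from workcell import sensors, grab_frame
s=sensors.state();f=grab_frame("wrist")
cv2.imwrite("pics/w5.png",cv2.resize(f["image"][200:320,200:360,::-1],None,fx=4.5,fy=4.5,interpolation=cv2.INTER_CUBIC));print(s["time_s"],s["ee_pos"],s["force"],s["torque"])
```

```text
11.0667 [ 570.15361864 -266.71379304  119.48218642] [ 1.04149998 -2.92045035  1.11413329] [-0.57740143 -0.14819494 -0.00444155]
```

View pics/w5.png

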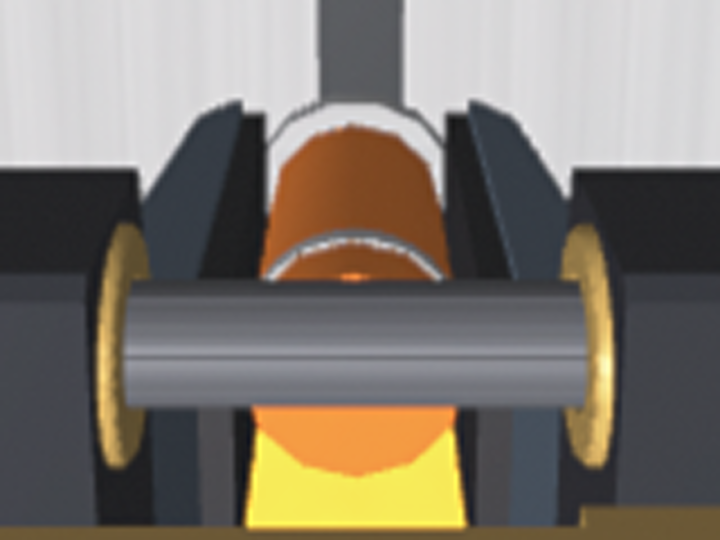

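There's no tilt: the collar edge and the top are where they were before. We are about 38 mm along. I'll search in 3 mm steps.

>>> servo_tool(motion=[-0.39, 1.45, 0, 0, 0, 0, 0, -0.39, 1.45, 0, 0, 0, 0, 0, 0, 0, 0, 0, 0, 0, 0])

```text
time_s: 11.37
ee_pos: [569.5, -264.1, 119.5]
ee_rot: [-180.0, -0.0, 15.0]
force: [0.5, -2.9, 1.1]
gripper_width: 23.4
```

>>> servo_tool(motion=[-0.39, 1.45, 0, 0, 0, 0, 0, -0.39, 1.45, 0, 0, 0, 0, 0, 0, 0, 0, 0, 0, 0, 0])

```text
time_s: 11.62
ee_pos: [568.6, -261.0, 119.5]
ee_rot: [-180.0, -0.0, 15.0]
force: [1.2, -3.7, 0.2]
gripper_width: 23.2
```

>>> servo_tool(motion=[-0.39, 1.45, 0, 0, 0, 0, 0, -0.39, 1.45, 0, 0, 0, 0, 0, 0, 0, 0, 0, 0, 0, 0])

```text
time_s: 11.87
ee_pos: [567.8, -258.1, 119.5]
ee_rot: [-180.0, -0.0, 15.0]
force: [0.5, -2.0, 1.3]
gripper_width: 23.2
```

>>> servo_tool(motion=[-0.39, 1.45, 0, 0, 0, 0, 0, -0.39, 1.45, 0, 0, 0, 0, 0, 0, 0, 0, 0, 0, 0, 0])

```text
time_s: 12.12
ee_pos: [567.0, -255.2, 119.5]
ee_rot: [-180.0, -0.0, 15.0]
force: [1.2, -2.0, 1.2]
gripper_width: 23.2
```

>>> servo_tool(motion=[-0.39, 1.45, 0, 0, 0, 0, 0, -0.39, 1.45, 0, 0, 0, 0, 0, 0, 0, 0, 0, 0, 0, 0])

```text
time_s: 12.37
ee_pos: [566.3, -252.3, 119.5]
ee_rot: [-180.0, -0.0, 15.0]
force: [-0.2, -1.9, 0.9]
gripper_width: 23.6
```

>>> servo_tool(motion=[-0.39, 1.45, 0, 0, 0, 0, 0, -0.39, 1.45, 0, 0, 0, 0, 0, 0, 0, 0, 0, 0, 0, 0])

```text
time_s: 12.62
ee_pos: [565.5, -249.4, 119.5]
ee_rot: [-180.0, -0.0, 15.0]
force: [1.6, -2.2, 0.1]
gripper_width: 23.3
```

>>> servo_tool(motion=[-0.39, 1.45, 0, 0, 0, 0, 0, -0.39, 1.45, 0, 0, 0, 0, 0, 0, 0, 0, 0, 0, 0, 0])

```text
time_s: 12.87
ee_pos: [564.7, -246.5, 119.4]
ee_rot: [-180.0, 0.0, 15.0]
force: [0.3, -3.3, 0.2]
gripper_width: 23.4
```

>>> servo_tool(motion=[-0.39, 1.45, 0, 0, 0, 0, 0, -0.39, 1.45, 0, 0, 0, 0, 0, 0, 0, 0, 0, 0, 0, 0])

```text
time_s: 13.12
ee_pos: [563.9, -243.6, 119.5]
ee_rot: [-180.0, -0.0, 15.0]
force: [0.5, -2.1, 0.4]
gripper_width: 23.4
```

>>> servo_tool(motion=[-0.39, 1.45, 0, 0, 0, 0, 0, -0.39, 1.45, 0, 0, 0, 0, 0, 0, 0, 0, 0, 0, 0, 0])

```text
time_s: 13.37
ee_pos: [563.1, -240.7, 119.5]
ee_rot: [-180.0, -0.0, 15.0]
force: [0.0, -2.7, 0.1]
gripper_width: 23.5
```

>>> servo_tool(motion=[-0.39, 1.45, 0, 0, 0, 0, 0, -0.39, 1.45, 0, 0, 0, 0, 0, 0, 0, 0, 0, 0, 0, 0])

```text
time_s: 13.62
ee_pos: [562.4, -237.8, 119.5]
ee_rot: [-180.0, -0.0, 15.0]
force: [1.4, -3.1, 1.9]
gripper_width: 23.4
```

>>> servo_tool(motion=[-0.39, 1.45, 0, 0, 0, 0, 0, -0.39, 1.45, 0, 0, 0, 0, 0, 0, 0, 0, 0, 0, 0, 0])

```text
time_s: 13.87
ee_pos: [561.6, -234.8, 119.5]
ee_rot: [-180.0, 0.0, 15.0]
force: [1.2, -1.7, 1.7]
gripper_width: 23.6
```

>>> servo_tool(motion=[-0.39, 1.45, 0, 0, 0, 0, 0, -0.39, 1.45, 0, 0, 0, 0, 0, 0, 0, 0, 0, 0, 0, 0])

```text
time_s: 14.12
ee_pos: [560.6, -231.4, 119.3]
ee_rot: [-179.9, 0.0, 15.0]
force: [0.3, 0.5, -0.6]
gripper_width: 23.2
```

The force is dropping here, and the drag has gone. I'll use finer steps.

>>> servo_tool(motion=[0, 0, 0, 0, 0, 0, 0])

```text
time_s: 14.2
ee_pos: [560.3, -230.9, 118.9]
ee_rot: [-179.8, 0.0, 15.0]
force: [1.9, 0.3, -1.5]
gripper_width: 23.0
```

>>> servo_tool(motion=[-0.26, 0.97, 0, 0, 0, 0, 0, 0, 0, 0, 0, 0, 0, 0])

```text
time_s: 14.37
ee_pos: [560.1, -230.4, 118.8]
ee_rot: [-179.9, 0.1, 15.0]
force: [-0.2, 0.9, -3.0]
gripper_width: 23.4
```

>>> servo_tool(motion=[0, 0, 0, 0, 0, 0, 0])

```text
time_s: 14.45
ee_pos: [560.1, -230.5, 118.8]
ee_rot: [-179.9, 0.1, 15.0]
force: [0.9, 2.5, -2.6]
gripper_width: 23.2
```

>>> servo_tool(motion=[-0.26, 0.97, 0, 0, 0, 0, 0, 0, 0, 0, 0, 0, 0, 0])

```text
time_s: 14.62
ee_pos: [559.9, -230.1, 119.0]
ee_rot: [-180.0, 0.1, 15.0]
force: [0.5, 1.0, -3.4]
gripper_width: 23.0
```

>>> servo_tool(motion=[-0.26, 0.97, 0, 0, 0, 0, 0, 0, 0, 0, 0, 0, 0, 0])

```text
time_s: 14.78
ee_pos: [559.8, -229.4, 119.3]
ee_rot: [-180.0, 0.0, 15.0]
force: [-0.6, 0.1, -2.4]
gripper_width: 23.4
```

>>> servo_tool(motion=[0, 0, 0, 0, 0, 0, 0])

```text
time_s: 14.87
ee_pos: [559.8, -229.4, 119.3]
ee_rot: [-180.0, 0.0, 15.0]
force: [-0.2, 0.5, -2.1]
gripper_width: 23.1
```

Only the shutter's light force remains. I'll lower gently.

>>> servo_tool(motion=[0, 0, -0.5, 0, 0, 0, 0, 0, 0, -0.5, 0, 0, 0, 0, 0, 0, 0, 0, 0, 0, 0])

```text
time_s: 15.12
ee_pos: [560.0, -229.4, 118.3]
ee_rot: [-180.0, 0.0, 15.0]
force: [-0.7, 0.1, -3.0]
gripper_width: 23.6
```

>>> servo_tool(motion=[0, 0, -0.5, 0, 0, 0, 0, 0, 0, -0.5, 0, 0, 0, 0, 0, 0, 0, 0, 0, 0, 0])

```text
time_s: 15.37
ee_pos: [560.1, -229.4, 117.4]
ee_rot: [180.0, -0.0, 15.0]
force: [0.5, -0.0, -3.9]
gripper_width: 22.9
```

>>> servo_tool(motion=[0, 0, -1, 0, 0, 0, 0, 0, 0, -1, 0, 0, 0, 0, 0, 0, 0, 0, 0, 0, 0])

```text
time_s: 15.62
ee_pos: [560.2, -229.4, 115.3]
ee_rot: [180.0, -0.0, 15.0]
force: [0.5, -0.8, -2.8]
gripper_width: 23.4
```

>>> servo_tool(motion=[0, 0, -1, 0, 0, 0, 0, 0, 0, -1, 0, 0, 0, 0, 0, 0, 0, 0, 0, 0, 0])

```text
time_s: 15.87
ee_pos: [560.2, -229.4, 113.3]
ee_rot: [180.0, -0.0, 15.0]
force: [0.7, -1.1, -3.8]
gripper_width: 23.0
```

>>> servo_tool(motion=[0, 0, -1, 0, 0, 0, 0, 0, 0, -1, 0, 0, 0, 0, 0, 0, 0, 0, 0, 0, 0])

```text
time_s: 16.12
ee_pos: [560.1, -229.4, 111.3]
ee_rot: [-180.0, -0.0, 15.0]
force: [0.9, -1.0, -3.6]
gripper_width: 23.2
```

The tip is 9 mm below the floor level with no resistance, so it is in the socket. I'll carry on down.

>>> servo_tool(motion=[0, 0, -1.5, 0, 0, 0, 0, 0, 0, -1.5, 0, 0, 0, 0, 0, 0, -1.5, 0, 0, 0, 0, 0, 0, -0.5, 0, 0, 0, 0, 0, 0, 0, 0, 0, 0, 0])

```text
time_s: 16.53
ee_pos: [560.2, -229.4, 106.3]
ee_rot: [-180.0, -0.0, 15.0]
force: [0.7, -1.2, -3.0]
gripper_width: 23.4
```

>>> servo_tool(motion=[0, 0, -1.5, 0, 0, 0, 0, 0, 0, -1.5, 0, 0, 0, 0, 0, 0, -1.5, 0, 0, 0, 0, 0, 0, -0.5, 0, 0, 0, 0, 0, 0, 0, 0, 0, 0, 0])

```text
time_s: 16.95
ee_pos: [560.2, -229.4, 101.3]
ee_rot: [-180.0, -0.0, 15.0]
force: [-0.1, -0.8, -3.9]
gripper_width: 23.1
```

>>> servo_tool(motion=[0, 0, -1.5, 0, 0, 0, 0, 0, 0, -1.5, 0, 0, 0, 0, 0, 0, -1, 0, 0, 0, 0, 0, 0, 0, 0, 0, 0, 0])

```text
time_s: 17.28
ee_pos: [560.1, -229.4, 97.2]
ee_rot: [-180.0, -0.0, 15.0]
force: [1.3, -0.6, -3.2]
gripper_width: 23.5
```

>>> servo_tool(motion=[0, 0, -0.5, 0, 0, 0, 0, 0, 0, -0.5, 0, 0, 0, 0, 0, 0, -0.5, 0, 0, 0, 0, 0, 0, 0, 0, 0, 0, 0, 0, 0, 0, 0, 0, 0, 0])

```text
time_s: 17.7
ee_pos: [560.1, -229.4, 95.9]
ee_rot: [-180.0, -0.0, 15.0]
force: [1.0, -0.1, -2.7]
gripper_width: 23.4
```

>>> servo_tool(motion=[0, 0, -0.5, 0, 0, 0, 0, 0, 0, 0, 0, 0, 0, 0, 0, 0, 0, 0, 0, 0, 0])

```text
time_s: 17.95
ee_pos: [560.1, -229.4, 95.4]
ee_rot: [-180.0, -0.0, 15.0]
force: [0.3, 0.5, -1.7]
gripper_width: 23.2
```

>>> servo_tool(motion=[0, 0, -0.3, 0, 0, 0, 0, 0, 0, 0, 0, 0, 0, 0, 0, 0, 0, 0, 0, 0, 0])

```text
time_s: 18.2
ee_pos: [560.2, -229.4, 95.2]
ee_rot: [180.0, -0.0, 15.0]
force: [-0.4, -0.2, -3.3]
gripper_width: 23.5
```

>>> servo_tool(motion=[0, 0, -0.3, 0, 0, 0, 0, 0, 0, 0, 0, 0, 0, 0, 0, 0, 0, 0, 0, 0, 0])

```text
time_s: 18.45
ee_pos: [560.2, -229.4, 95.0]
ee_rot: [180.0, -0.0, 15.0]
force: [-0.5, -0.0, -1.6]
gripper_width: 23.3
```

>>> servo_tool(motion=[0, 0, -0.3, 0, 0, 0, 0, 0, 0, 0, 0, 0, 0, 0, 0, 0, 0, 0, 0, 0, 0])

```text
time_s: 18.7
ee_pos: [560.2, -229.4, 95.0]
ee_rot: [180.0, -0.0, 15.0]
force: [-0.8, 0.3, 2.2]
gripper_width: 23.4
```

The collar seated at TCP z 95.0 (expected 94.9) with about 5 N. I'll release.

>>> servo_tool(motion=[0, 0, 0, 0, 0, 0, 30, 0, 0, 0, 0, 0, 0, 40, 0, 0, 0, 0, 0, 0, 60, 0, 0, 0, 0, 0, 0, 70, 0, 0, 0, 0, 0, 0, 70, 0, 0, 0, 0, 0, 0, 70, 0, 0, 0, 0, 0, 0, 70])

```text
time_s: 19.28
ee_pos: [560.2, -229.4, 94.5]
ee_rot: [180.0, -0.0, 15.0]
force: [0.1, 0.4, -0.1]
gripper_width: 62.9
```

>>> servo_tool(motion=[0, 0, 5, 0, 0, 0, 70, 0, 0, 10, 0, 0, 0, 70, 0, 0, 20, 0, 0, 0, 70, 0, 0, 25, 0, 0, 0, 70, 0, 0, 25, 0, 0, 0, 70, 0, 0, 20, 0, 0, 0, 70, 0, 0, 15, 0, 0, 0, 70, 0, 0, 0, 0, 0, 0, 70, 0, 0, 0, 0, 0, 0, 70, 0, 0, 0, 0, 0, 0, 70])

```text
time_s: 20.12
ee_pos: [559.6, -229.2, 213.9]
ee_rot: [-180.0, 0.1, 15.0]
force: [0.8, -0.2, 0.2]
gripper_width: 63.5
```

Run:
```python
from h import *
from workcell import sensors, grab_frame
s=sensors.state();f=grab_frame("wrist");T=toolT(s,f)
cv2.imwrite("pics/w6.png",f["image"][...,::-1]);print(s["time_s"],s["ee_pos"],s["force"],s["gripper_width"])
g=grab_frame("scene");cv2.imwrite("pics/s6.png",cv2.resize(g["image"][155:285,150:345,::-1],None,fx=4,fy=4,interpolation=cv2.INTER_CUBIC))
p=np.array([560.2,-229.4,0])
for z in (118,66): print((np.array(proj(g,p+[0,0,z]))-[150,155])*4, proj(f,p+[0,0,z],T))
```

```text
20.1167 [ 559.58583978 -229.15749679  213.88175298] [ 0.82180933 -0.22526794  0.17569581] 63.53581740774046
[276.49951041 243.98309462] (np.float64(281.52034771080497), np.float64(215.8171590056166))
[280.76784961 294.88302813] (np.float64(281.0174244553855), np.float64(202.165765714755))
```

View pics/w6.png

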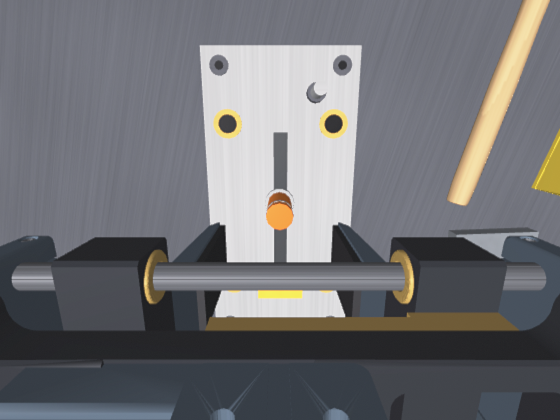

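View pics/s6.png

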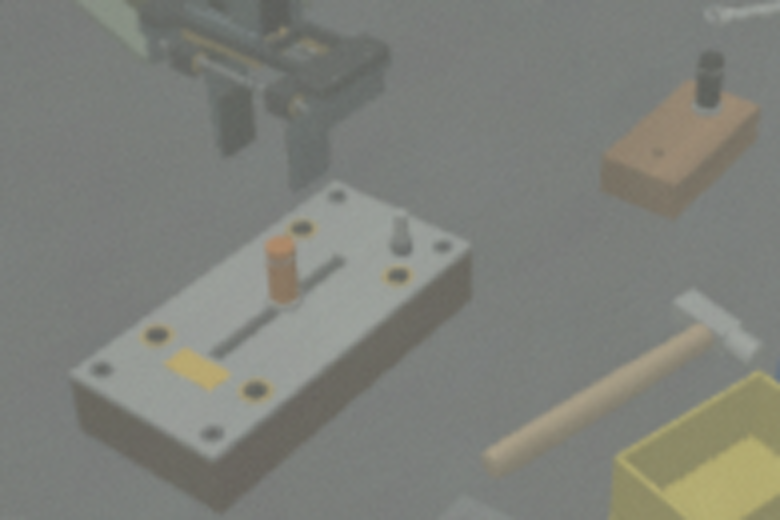

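The orange pin stands upright in the slot. Its top is at zoom (281,245) against a predicted (276,244) for a fully home pin, and the collar is on the plate near (285,300). The black pin and the screw haven't moved, and the gripper is clear.

```bash
python3 -c "
from workcell import env
print(env.job_done())"
```

```text
the job is handed in; nothing more can be done
None
```

The orange pin is fully home in the hidden socket, upright with its collar on the cover plate, and released. I handed the job in at about 20 s of the 70 s allowed.

- **Slide:** I set the nose on the slot floor at the yellow end with about 4 N and slid it along in short steps. About 74 mm along, the support force and the drag vanished.
- **Seating:** The pin then went down with almost no resistance until the collar met the plate with about 5 N. The tool height at that point was 95.0 mm, against 94.9 mm expected for fully home.
- **Forces:** No force reading went above about 5 N of contact. Readings come only at the end of each move.
- **Final pictures:** The pin stands upright in the slot, the black pin and the screw are unmoved, and the gripper is about 120 mm above its release height, touching nothing. I did not check the other objects one by one.
- **Disagreement:** The wrist camera's sideways calibration was about 1.8 mm off the gripped pin. I averaged it with the top camera and checked it close up, and the nose entered the slot without touching the sides.

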